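# Slide a culture dish past the spring stop of a dish viewer

## Task

Press the long orange spring bar of the dish loader down with a fingertip and, while holding it down, push the carriage by its blue ear past the bar's red tooth and all the way up to the white viewer head; then let the bar spring back up, so that the tooth stands behind the ear and locks the carriage in. Only press and push: lift neither the carriage nor the small dish that rides on it, and leave the other dishes, the marker, the bottle and the tube where they are.

Things in the scene. Friction and masses are not known exactly. Their poses are not given: they have to be found in the camera images.
- loader: Fixed dish loader, a grey bed 170 x 310 mm, 20 thick. Origin on the table in the middle of the track; z up, y along the track the way the carriage must go, x from the track towards the orange bar; yaw within 20 deg of the world's. Called the loader frame below, in mm. Two aluminium rails with inward lips (|x| 36 to 45, tops at z 35) keep the carriage down and straight.
- stop_bar (a joint): How far the orange spring bar is pressed down, m: 0 up, 0.012 fully down on its stop. It moves only straight down, takes about 2.5 N to start and 6.5 N fully down, and rises by itself. The red tooth sinks with it; ear and tooth clear each other from 0.007 on. Let go under the ear, the tooth just rests against the ear from below.
- lane (a point): Point on top of the orange bar, moving with it: loader x 64, y -55, z 36 (24 fully down). The bar is a flat strip 50 mm wide (x 47.5 to 97.5) and 240 long (y -175 to 65), x, y in the loader frame. The lane for the fingertip, x 47 to 81, is free above the bar except for the blue ear that is to be pushed; the tooth stands beside it.
- tooth_top (a point): Middle of the top of the red tooth, which stands 11 mm above the bar near its outer edge: loader x 82 to 96, y 19 to 31, top at z 47 with the bar up. With the bar up it blocks the blue ear.
- ear (a point): Centre of the blue ear's part in the finger lane (loader x 64, z 52). The ear is an upright blue bar sticking out from the carriage's side across lane and tooth line: x 33 to 98, z 40 to 64, 14 mm thick along y (push face 7 mm behind this point, on the -y side). It passes 4 mm above the bar when that is up. Starts at loader y -95 to -40; stands at y 50 when the carriage touches the head.
- track_end (a point): Middle of the foot of the white viewer head's face that closes the track: loader x 0, y 110, z 20. The head is 110 mm wide, 65 long, 58 high; the carriage stops against this face.
- carriage: Loose aluminium carriage, 76 mm wide, 120 mm long, 18 mm thick, 0.2 to 0.4 kg, held under the lips of the rails and sliding easily along loader y. Origin: middle of its underside, 20 mm above the table; its axes are parallel to the loader's. The blue ear is fixed at the middle of its length.
- sample_dish: Small closed culture dish, 58 mm across, 14 mm high, 30 g, loose on the carriage between four low pins. Origin: middle of its underside, on the carriage's top, 38 mm above the table.
- dish_a: Bystander: closed culture dish 90 mm across, 16 mm high, beside the loader on the robot's side. Origin: middle of its underside.
- dish_b: Bystander: closed culture dish like dish_a.
- dish_c: Bystander: closed culture dish like dish_a, left of the loader.
- marker: Bystander: black marker pen 130 mm long, 18 mm thick, lying on the table beyond the orange bar. Origin: its middle, on the table.
- drop_bottle: Bystander: small glass bottle with white cap, 40 mm across, 75 mm high, beyond the orange bar. Origin: middle of its underside.
- tube: Bystander: tube with orange cap, 34 mm across the cap, 114 mm high, standing in a fixed clear rack to the right of the loader. Origin: its lower end, 6 mm above the table.
Things that resemble listed ones, but are neither listed nor needed, are in the scene too. Leave any purple or turquoise look-alike of the carriage alone. Leave any green or pink look-alike of the sample_dish alone.

How it is judged:
By the outcome, as a careful person would: the job done as asked, in the order asked, and still so for the second after the job is handed in, with the robot touching nothing.
It also fails if it takes over 38 s, if anything falls off the work surface, if the arm or the gripper's body presses on something with over 40 N, if the wrist force passes 120 N, or if a joint passes its speed limit or range.

## Robot

A 6-joint arm with a two-finger parallel gripper is mounted at the origin on the work surface. World frame = base frame: x ahead of the robot, y to its left, z up, the work surface at z = 0. Lengths are in m, angles in rad, forces in N, time in s.
With the tool pointing down it reaches from about 0.25 to 0.775 m from the base axis. Payload 4 kg.
Tool frame: the origin (TCP) lies where the fingers leave the gripper's body, on its centre line; the fingertips stand 97 mm ahead of it and the grasp point (between the pads) lies 78 mm ahead of it; z points along the fingers, x is the direction in which the jaws open and shut, and the axes are right-handed (so a half turn about z gives the same grasp; the last joint's range is limited). The gripper opens to 94 mm and grips with 3 to 60 N. Pads are 16 mm wide; open, the fingers measure 119 mm over their backs; the gripper's body (75 mm by 177 mm) begins 78 mm behind the grasp point.
Start: joints at [-1.242, 0.087, 1.371, -0, 1.684, -0.103], TCP at [0.23, -0.5, 0.303] pointing down, gripper open.
Joint ranges: [-3.1, 3.1], [-0.76, 2.03], [0.27, 2.55], [-1.08, 4.22], [0.17, 2.65], [-2.57, 2.57]. Speed limits (rad/s): [2.79, 2.79, 3.14, 3.14, 3.14, 3.14].

## Interface

Orientations are given as [roll, pitch, yaw] about the fixed x, y, z axes, in that order (R = Rz(yaw) Ry(pitch) Rx(roll)).
In Python, from bench import * gives the robot as it stands.
- The arm moves only by the tool jog_arm, never from a script. Its argument "moves" is a list of rows, each a list of 7 numbers: the turn, a rotation vector about the world's x, y, z in rad, then the shift along the world's x, y, z in mm, then the finger opening in mm, from 0 to 94. In form: [[rx, ry, rz, tx, ty, tz, fingers], ...]. A call has 1 to 12 rows; each row shifts and turns the commanded pose from where the row before left it; what a row does not reach is not made up. A row lasts 1/8 s, in which the tool goes at most 62.5 mm and 10.7 degrees, less where a joint would pass 70% of its speed; a pose out of reach is approached as far as the arm can. A call is refused whole if a number of a shift passes 62.5 or a number of a turn 0.188, either way. A call with a gripper value outside its range is refused whole. The fingers move at their own pace and stop on an object; the grip force is fixed at half the most. Time passes only in rows, so rows that do not move let the fingers close. It gives the time, the measured TCP pose, the force and the opening at its end, in the units of the state.
- get_obs(): the state, without advancing time (a new reading comes with each control period).
- snapshot(name): name is "scene" or "top" or "wrist"; returns the picture (384x512x3 uint8, red, green, blue); there is no depth.
- get_calibration(name): a dict with "camera_matrix" (3x3 intrinsics, pixels), "R" (3x3) and "t" (3): a world point X has camera coordinates R X + t. Camera axes: x right, y down, z forward; pixel columns grow to the right and rows downward; lengths in m; the calibration is good to about 2 mm. A picture is of the moment at which its call begins: read the wrist's pose just before it. get_calibration takes no time and is no camera call; for the wrist camera it gives the pose at the moment of the call.
- close_job(): hands the job in, once; it reports no verdict.
Trained networks look in the newest picture that a camera, given by its name, has taken for a name from the list of things; names that differ only in an ending like _2 or _b are one class to them, and where a whole thing is asked for, a point or a joint stands for the part that bears it (a point fixed in the world has none). Each returns a list of dicts, best first, with "conf" (0 to 1); they miss things now and then, are a little off and sometimes report something else, mostly with a low value. They report only what shows in the picture. A call takes as long as a camera call. They do not tell look-alikes from the thing itself.
- look_for(label, camera): "bbox" ([left, top, right, bottom] in pixels, round what is visible of it).
The state is a dict: "time": time; "joint_positions": joint angles; "qvel": joint speeds; "joint_torque": joint torques, N m; "tool_pos": TCP position; "ee_rot": TCP orientation; "wrist_force": force on the tool from outside, world axes, zero at the start; "wrist_torque": the same for the moment, N m; "width": finger opening in m.
Only numpy, scipy, OpenCV 4.12 (cv2) and the standard library are available. Lean on these libraries where they do the work, as an engineer would, in place of code of your own. Each camera call takes 0.05 s, during which the arm holds its last target.

## Working session

There is one attempt and no reset: what is moved stays moved. The work goes in short steps, Python scripts to look and compute and a tool call to move; the robot and the scene stay as the last step left them, time stands still between calls to the robot, and variables do not carry over. Pictures are saved under pics/ and viewed, and the job is handed in when it is done.

Besides the shell and the picture viewer there is one more tool, called after "Emit:" as name(argument=value, ...), one argument or row to a line, values as JSON. jog_arm: Moves the arm, as the interface text tells. Its arguments: {"type":"object","properties":{"moves":{"type":"array","items":{"type":"array","items":{"type":"number"}}}},"required":["moves"]}

```bash
mkdir -p pics; python3 - <<'E'
from bench import *
import cv2
o=get_obs();print(o)
for n in ["scene","top"]:
    im=snapshot(n);cv2.imwrite(f"pics/{n}0.png",im[:,:,::-1])
    c=get_calibration(n);print(n,c)
    for l in ["loader","stop_bar","ear","carriage","tooth_top"]:
        try: print(l,[(d['bbox'],round(d['conf'],2)) for d in look_for(l,n)][:4])
        except Exception as e: print(l,e)
E
```

```text
{'time': 0.0, 'joint_positions': array([-1.24209324e+00,  8.79285252e-02,  1.37222818e+00, -4.34912494e-05,
        1.68359649e+00, -1.03131746e-01]), 'qvel': array([ 0.00103124, -0.00063952,  0.00096981,  0.00119266, -0.00132181,
        0.00152077]), 'joint_torque': array([-1.46758972e-03, -3.40186286e+01, -3.02426112e+01,  7.17067136e-02,
        3.30281421e-02, -1.69316968e-04]), 'tool_pos': array([ 0.23005707, -0.49920471,  0.30153165]), 'ee_rot': array([-3.14141322e+00,  2.15350547e-03, -1.13896615e+00]), 'wrist_force': array([ 0.3455044 , -0.24497127, -0.27844752]), 'wrist_torque': array([-0.09182044, -0.02677536,  0.00443538]), 'width': 0.093882883869092}
scene {'camera_matrix': array([[410.52125649,   0.        , 246.81366753],
       [  0.        , 410.52125649, 188.7024891 ],
       [  0.        ,   0.        ,   1.        ]]), 'R': array([[ 0.20689121,  0.97833792, -0.00713667],
       [ 0.71894487, -0.15697611, -0.67710914],
       [-0.66356183,  0.13495706, -0.735848  ]]), 't': array([-0.09109626, -0.30371497,  1.43188551])}
loader [([160.5, 175.9, 303.8, 268.6], 0.75),
[... 587 characters left out ...]
        ,   0.        ,   1.        ]]), 'R': array([[-3.29989560e-04, -9.99927952e-01, -1.19992138e-02],
       [-9.84582336e-01,  2.42379865e-03, -1.74904970e-01],
       [ 1.74921452e-01,  1.17564972e-02, -9.84512199e-01]]), 't': array([0.02342152, 0.49450933, 1.36219535])}
loader [([225.9, 152.4, 340.8, 213.7], 0.76)]
stop_bar [([256.4, 155.5, 334.6, 176.5], 0.96)]
ear [([342.6, 255.9, 384.8, 301.0], 0.95), ([165.0, 148.9, 212.1, 188.9], 0.88), ([276.2, 153.3, 318.1, 195.5], 0.8)]
carriage [([282.9, 156.8, 315.7, 198.6], 0.79), ([343.1, 250.8, 380.5, 297.7], 0.75), ([164.3, 148.7, 214.0, 188.0], 0.58)]
tooth_top [([258.5, 155.0, 334.2, 177.0], 0.83), ([403.8, 194.1, 418.8, 206.8], 0.17)]
```

```bash
python3 - <<'E'
import cv2
a=cv2.imread("pics/scene0.png");b=cv2.imread("pics/top0.png")
cv2.imwrite("pics/s1.png",cv2.resize(a[160:280,140:320],None,fx=4.4,fy=4.4,interpolation=3))
cv2.imwrite("pics/t1.png",cv2.resize(b[135:230,210:360],None,fx=5,fy=5,interpolation=3))
E
```

```text
(no output)
```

View pics/scene0.png

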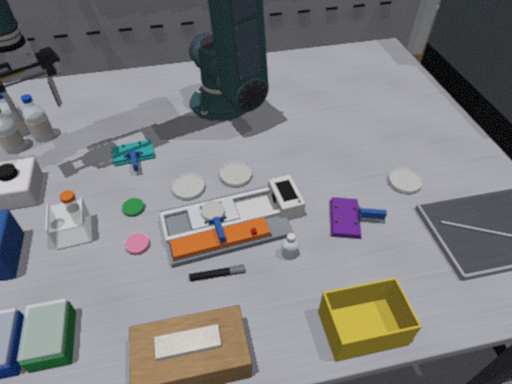

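View pics/top0.png

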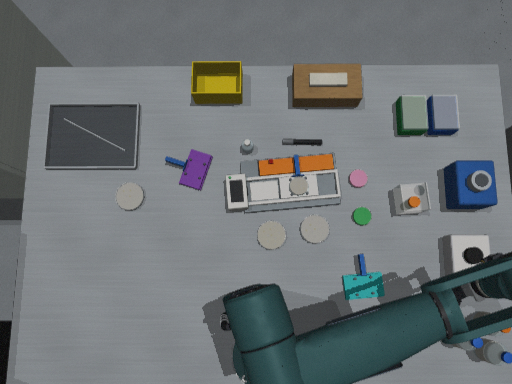

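```bash
ls pics
```

```text
s1.png
scene0.png
t1.png
top0.png
```

View pics/t1.png

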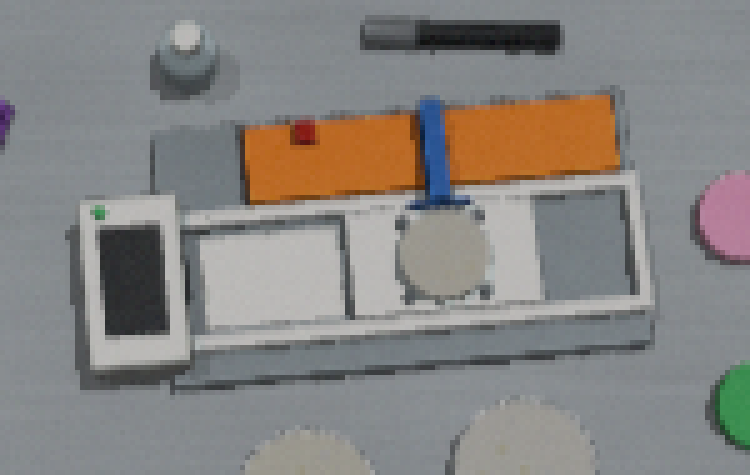

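View pics/s1.png

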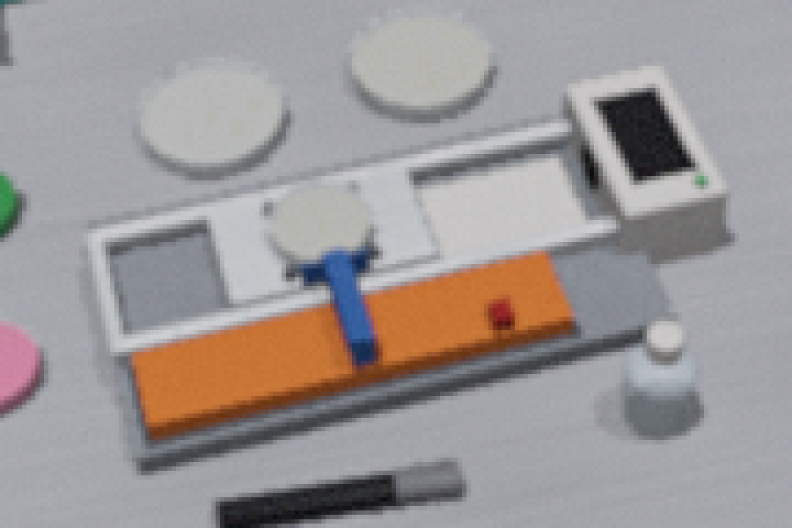

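The real target is the blue-eared carriage on the loader, with its ear at about (296,165) in the top view. The look-alikes are purple at (195,170) and turquoise at (362,285). The crop shows the orange bar, the red tooth, the blue ear and the white head in the order described. Next I'll fit the loader pose.

```bash
cat > h.py <<'E'
import numpy as np
from bench import *
from scipy.optimize import least_squares
def proj(c,X):
    p=(c['R']@np.atleast_2d(X).T).T+c['t']; q=(c['camera_matrix']@p.T).T
    return q[:,:2]/q[:,2:]
def L2W(p,X):
    X=np.atleast_2d(X)/1000.; c,s=np.cos(p[2]),np.sin(p[2])
    return np.c_[p[0]+c*X[:,0]-s*X[:,1],p[1]+s*X[:,0]+c*X[:,1],X[:,2]]
E
python3 - <<'E'
from h import *
ct,cs=get_calibration("top"),get_calibration("scene")
C=[(47.5,-175,36),(97.5,-175,36),(97.5,65,36),(47.5,65,36),(89,25,47)]
T=np.array([(620,170),(614,95),(244,127),(249,203),(304,127)])/5+[210,135]
S=np.array([(132,352),(150,430),(577,325),(549,253),(502,307)])/4.4+[140,160]
def f(p,w='b'):
    W=L2W(p[:3],np.array(C)); a=(proj(ct,W)-T).ravel(); b=(proj(cs,W)-S).ravel()
    return np.r_[a,b] if w=='b' else a if w=='t' else b
for w in 'bts':
    r=least_squares(f,[0.6,0,0.1],args=(w,),loss='soft_l1');print(w,r.x,np.round(f(r.x,w),1))
p=least_squares(f,[0.6,0,0.1],loss='soft_l1').x
# ear outer end top: x98,z64 mid
e=least_squares(lambda y:np.r_[(proj(ct,L2W(p,[(98,y[0],64),(45,y[0],64)]))-(np.array([(430,99),(441,198)])/5+[210,135])).ravel(),(proj(cs,L2W(p,[(98,y[0],64),(45,y[0],64)]))-(np.array([(362,345),(340,255)])/4.4+[140,160])).ravel()],[-60])
print(e.x,e.fun)
E
```

```text
b [ 0.51543121 -0.04898953  0.08707243] [-0.3 -1.6 -0.9 -1.6 -0.8 -1.5 -0.4 -1.6 -0.2 -0.8 -0.2 -0.9 -0.7 -1.9
 -0.7 -2.5 -0.8 -1.4 -0.2  0.1]
t [ 0.51085282 -0.05029932  0.08335558] [ 0.3  0.  -0.3 -0.  -0.3 -0.2  0.  -0.3  0.3  0.5]
s [ 0.51990762 -0.04823516  0.08408859] [ 0.1  0.4 -0.4 -0.5 -0.  -1.1 -0.1 -0.   0.4  1.5]
[-55.5084639] [-0.28102325 -1.55429528 -0.76477285 -5.11998385  0.03904733 -1.81561841
 -0.47381373  1.64124088]
```

Emit:
jog_arm(
  moves=[
    [0,0,-0.03,30,30,0,0],
    [0,0,-0.035,36,35,0,0],
    [0,0,-0.035,36,35,0,0],
    [0,0,-0.035,36,35,0,0],
    [0,0,-0.035,36,35,0,0],
    [0,0,-0.035,36,35,0,0],
    [0,0,-0.035,36,35,0,0],
    [0,0,-0.035,36,35,0,0],
    [0,0,-0.035,36,35,0,0],
    [0,0,-0.035,36,35,0,0],
    [0,0,0,0,0,0,0],
    [0,0,0,0,0,0,0],
  ],
)

```text
time: 2.1
tool_pos: [0.584, -0.1547, 0.3025]
ee_rot: [3.141, -0.0, -1.484]
wrist_force: [-0.0, -0.5, 0.4]
width: 0.0004
```

```bash
python3 - <<'E'
from h import *
import cv2
o=get_obs();print(o['time'],o['tool_pos'],o['ee_rot'],o['width'],o['wrist_force'],o['joint_positions'])
c=get_calibration("wrist");im=snapshot("wrist");np.savez("w1.npz",**{k:c[k] for k in('camera_matrix','R','t')})
print(c, -c['R'].T@c['t'])
im=im[:,:,::-1].copy();cv2.imwrite("pics/w1.png",cv2.resize(im,None,fx=1.5,fy=1.5))
E
```

```text
2.1 [ 0.58395272 -0.15471099  0.30253334] [ 3.14076337e+00 -4.60768716e-04 -1.48358266e+00] 0.00038303450544805665 [-0.00248226 -0.4706182   0.40702567] [-3.52493707e-01  2.08687746e-01  1.23374238e+00 -7.76388231e-04
  1.69971676e+00  1.13098954e+00]
{'camera_matrix': array([[326.68462177,   0.        , 258.35587509],
       [  0.        , 326.68462177, 188.31568331],
       [  0.        ,   0.        ,   1.        ]]), 'R': array([[ 0.08769426, -0.99614673,  0.00118502],
       [-0.96928477, -0.08505499,  0.23076541],
       [-0.22977542, -0.02138542, -0.97300869]]), 't': array([-0.20698484,  0.52808505,  0.52009832])} [ 0.64952199 -0.15014849  0.3844417 ]
```

View pics/w1.png

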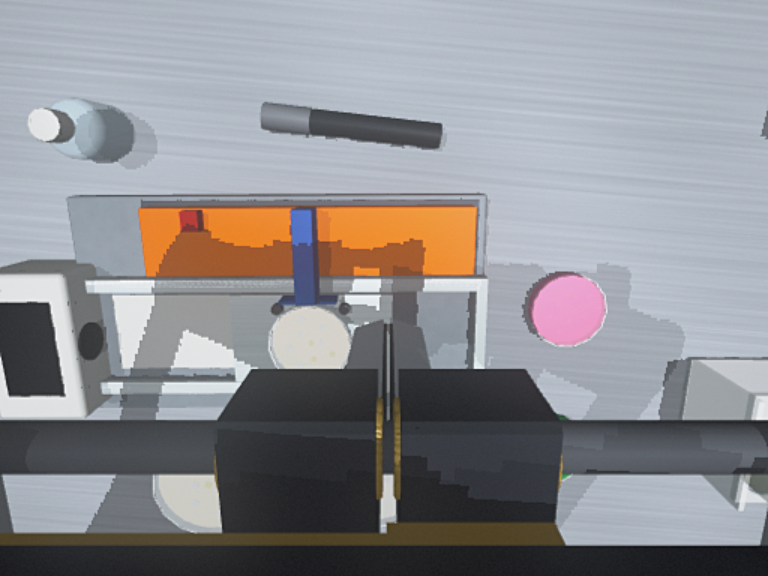

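The wrist view shows bar corners at (139,208), (476,208), (476,277) and (147,277), the tooth at (191,211) and the outer end of the ear at (303,208), in 1.5x pixels. I'll refit from these.

```bash
python3 - <<'E'
from h import *
import cv2
c=dict(np.load("w1.npz"))
C=np.array([(47.5,-175,36),(97.5,-175,36),(97.5,65,36),(47.5,65,36),(98,0,64)],float)
M=np.array([(476,277),(476,208),(139,208),(147,277),(303,208)])/1.5
def f(q,yw=None):
    D=C.copy();D[4,1]=q[3]*1000; return (proj(c,L2W(q[:3],D))-M).ravel()
r=least_squares(f,[.51,-.05,.085,-.06]);print(r.x,np.round(f(r.x),1))
q=r.x;im=cv2.imread("pics/w1.png");y=q[3]*1000
for P in [[(47.5,-175,36),(97.5,-175,36),(97.5,65,36),(47.5,65,36)],[(82,19,47),(96,19,47),(96,31,47),(82,31,47)],[(98,y-7,64),(98,y+7,64),(33,y+7,64),(33,y-7,64)],[(-55,110,58),(55,110,58),(55,175,58),(-55,175,58)],[(36,-130,35),(45,-130,35),(45,110,35),(36,110,35)]]:
    u=(proj(c,L2W(q,np.array(P,float)))*1.5).astype(int);cv2.polylines(im,[u],True,(0,255,0),1)
cv2.imwrite("pics/w1f.png",im[180:420])
for l in [(64,-105),(64,y),(64,50)]: print(l,L2W(q,np.array([(*l,36)],float)))
E
```

```text
[ 0.51455724 -0.05119506  0.08874964 -0.05600207] [-0.3 -0.4  1.6 -0.5 -0.7 -0.3 -0.6 -0.1  0.   1.4]
(64, -105) [[ 0.58761185 -0.15010929  0.036     ]]
(64, np.float64(-56.00206932852471)) [[ 0.583269  -0.1013042  0.036    ]]
(64, 50) [[0.5738737  0.00428068 0.036     ]]
```

View pics/w1f.png

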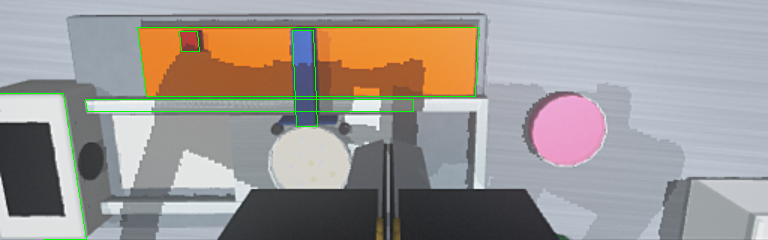

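Emit:
jog_arm(
  moves=[
    [0,0,0,3,10,-50,0],
    [0,0,0,0,0,-50,0],
    [0,0,0,0,0,-40,0],
    [0,0,0,0,0,-18,0],
    [0,0,0,0,0,0,0],
    [0,0,0,0,0,0,0],
  ],
)

```text
time: 2.9
tool_pos: [0.5882, -0.1453, 0.1472]
ee_rot: [-3.138, -0.002, -1.485]
wrist_force: [-0.6, -0.4, 0.7]
width: 0.0003
```

```bash
python3 - <<'E'
from h import *
import cv2
o=get_obs();print(o['time'],o['tool_pos'],o['ee_rot'],o['wrist_force'])
im=snapshot("wrist");cv2.imwrite("pics/w2.png",cv2.resize(im[:,:,::-1],None,fx=1.5,fy=1.5))
im=snapshot("scene");cv2.imwrite("pics/s2.png",cv2.resize(im[160:280,140:320,::-1],None,fx=4.4,fy=4.4,interpolation=3))
E
```

```text
2.9 [ 0.58818386 -0.14533118  0.14721538] [-3.13771261e+00 -1.83665586e-03 -1.48465599e+00] [-0.64660535 -0.35196677  0.67999831]
```

View pics/w2.png

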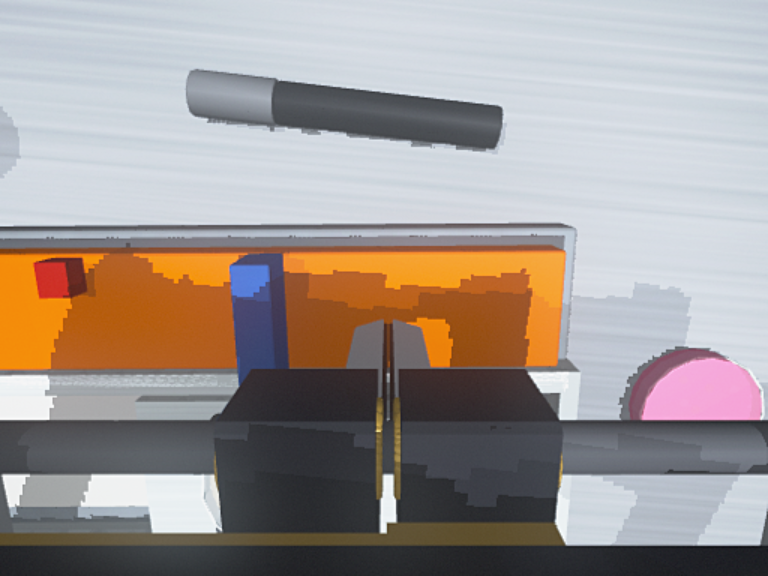

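View pics/s2.png

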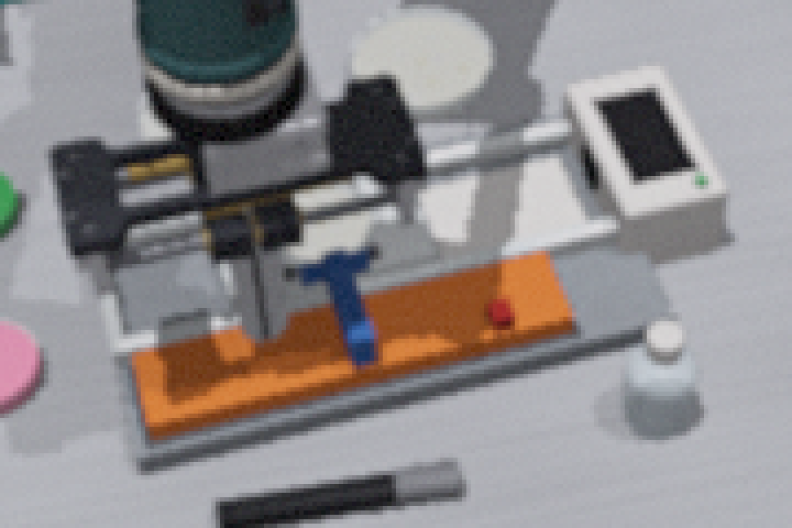

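The fingertips at (388,322) are over the bar and behind the ear, with nothing else in the way. Now I'll press.

Emit:
jog_arm(
  moves=[
    [0,0,0,0,0,-10,0],
    [0,0,0,0,0,-7,0],
    [0,0,0,0,0,-5,0],
    [0,0,0,0,0,-2,0],
    [0,0,0,0,0,0,0],
    [0,0,0,0,0,0,0],
  ],
)

```text
time: 3.75
tool_pos: [0.5879, -0.1447, 0.122]
ee_rot: [-3.139, -0.001, -1.484]
wrist_force: [0.1, 0.0, 6.4]
width: 0.0003
```

Emit:
jog_arm(
  moves=[
    [0,0,0,-0.4,4,0,0],
    [0,0,0,-0.4,5,0,0],
    [0,0,0,-0.5,5,0,0],
    [0,0,0,-0.5,6,0,0],
    [0,0,0,-0.6,7,0,0],
    [0,0,0,-0.6,7,0,0],
    [0,0,0,-0.6,7,0,0],
    [0,0,0,-0.6,7,0,0],
    [0,0,0,-0.6,7,0,0],
    [0,0,0,-0.6,7,0,0],
  ],
)

```text
time: 5.0
tool_pos: [0.5829, -0.0868, 0.1228]
ee_rot: [-3.138, -0.01, -1.485]
wrist_force: [-1.1, -10.9, 6.7]
width: 0.0006
```

```bash
python3 - <<'E'
from h import *
import cv2
o=get_obs();print(o['time'],o['tool_pos'],o['ee_rot'],o['wrist_force'])
im=snapshot("wrist");cv2.imwrite("pics/w3.png",cv2.resize(im[:,:,::-1],None,fx=1.5,fy=1.5))
im=snapshot("scene");cv2.imwrite("pics/s3.png",cv2.resize(im[160:280,140:320,::-1],None,fx=4.4,fy=4.4,interpolation=3))
E
```

```text
5.0 [ 0.58294308 -0.08676376  0.12279808] [-3.13831029 -0.01049641 -1.48495557] [ -1.05985854 -10.90827121   6.74457604]
```

View pics/w3.png

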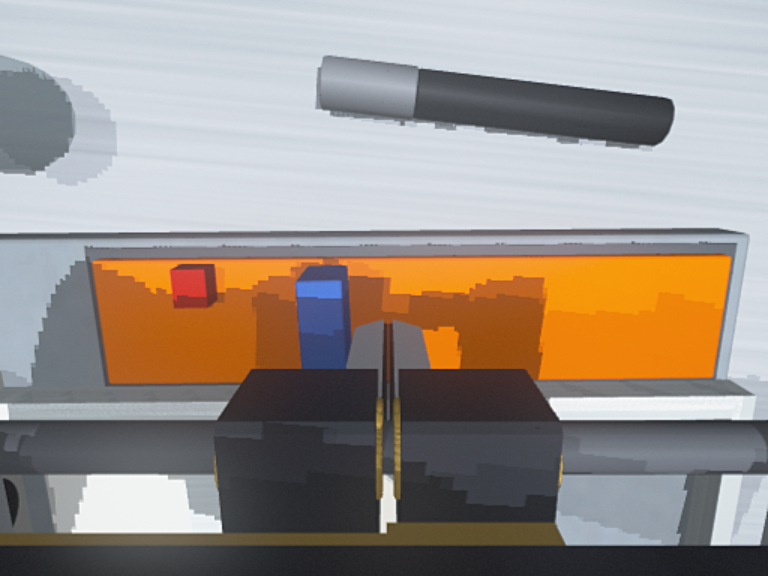

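View pics/s3.png

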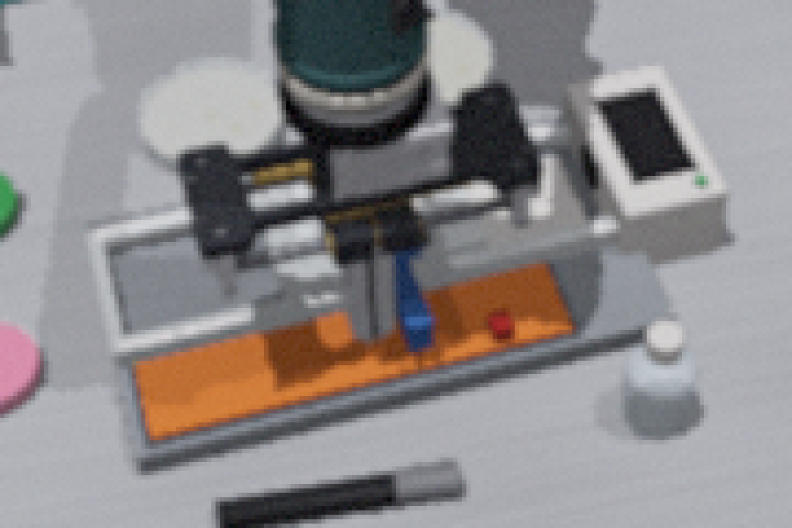

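The bar is sunk, the ear is in contact with the finger, and the push force is about 11 N. I'll keep going.

Emit:
jog_arm(
  moves=[
    [0,0,0,-0.6,7,-0.6,0],
    [0,0,0,-0.6,7,0,0],
    [0,0,0,-0.6,7,0,0],
    [0,0,0,-0.6,7,0,0],
    [0,0,0,-0.6,7,0,0],
    [0,0,0,-0.6,7,0,0],
    [0,0,0,-0.6,7,0,0],
  ],
)

```text
time: 5.98
tool_pos: [0.5787, -0.0379, 0.1227]
ee_rot: [-3.139, -0.011, -1.485]
wrist_force: [-1.2, -11.6, 8.5]
width: 0.0001
```

Emit:
jog_arm(
  moves=[
    [0,0,0,-0.5,6,0,0],
    [0,0,0,-0.4,5,0,0],
    [0,0,0,-0.4,4,0,0],
    [0,0,0,-0.2,3,0,0],
    [0,0,0,-0.2,2,0,0],
  ],
)

```text
time: 6.6
tool_pos: [0.5769, -0.018, 0.1227]
ee_rot: [-3.139, -0.011, -1.485]
wrist_force: [-1.8, -12.0, 9.5]
width: 0.0007
```

Emit:
jog_arm(
  moves=[
    [0,0,0,-0.1,1.5,0,0],
    [0,0,0,-0.1,1.5,0,0],
    [0,0,0,0,0,0,0],
  ],
)

```text
time: 6.98
tool_pos: [0.5767, -0.0149, 0.1226]
ee_rot: [-3.139, -0.01, -1.485]
wrist_force: [-1.9, -11.0, 9.5]
width: 0.0003
```

```bash
python3 - <<'E'
from h import *
import cv2
im=snapshot("wrist");cv2.imwrite("pics/w4.png",cv2.resize(im[:,:,::-1],None,fx=1.5,fy=1.5))
im=snapshot("scene");cv2.imwrite("pics/s4.png",cv2.resize(im[160:280,140:320,::-1],None,fx=4.4,fy=4.4,interpolation=3))
E
```

```text
(no output)
```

View pics/w4.png

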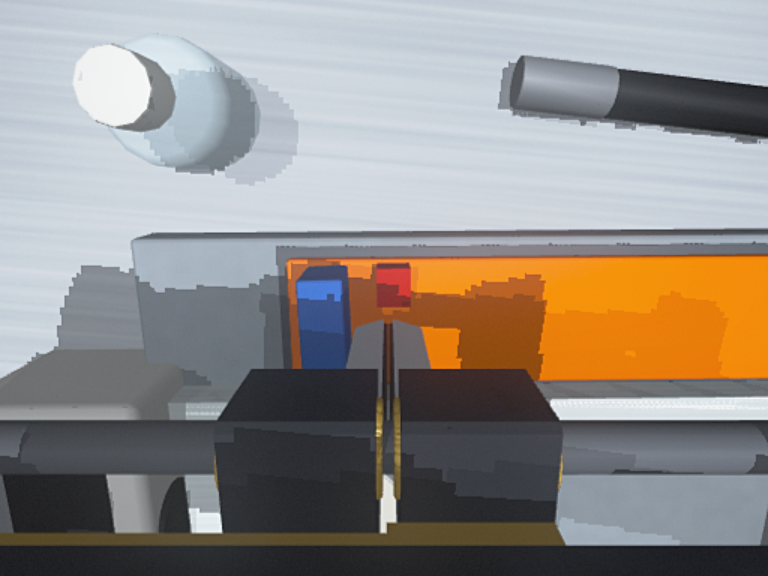

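View pics/s4.png

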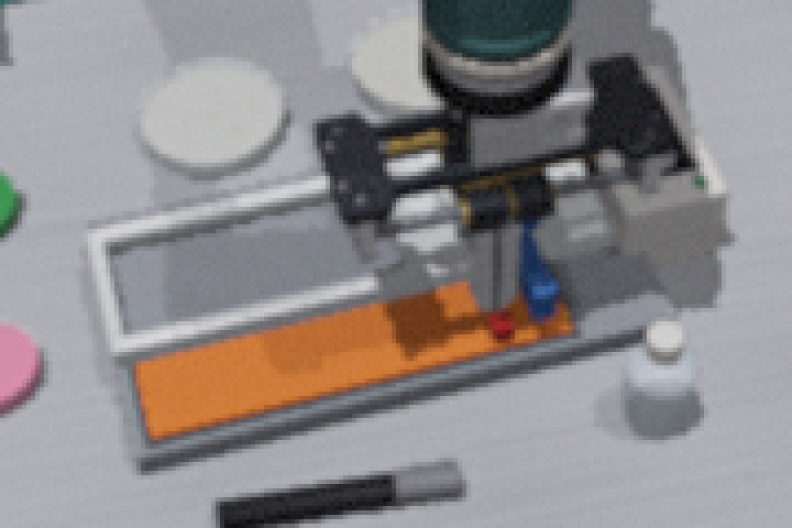

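The ear at (322,300) is past the tooth at (392,285). The force hasn't risen yet, so the carriage isn't against the head. I'll creep forward until it is.

Emit:
jog_arm(
  moves=[
    [0,0,0,-0.1,1.2,0,0],
    [0,0,0,0,0,0,0],
  ],
)

```text
time: 7.32
tool_pos: [0.5766, -0.0138, 0.1226]
ee_rot: [-3.139, -0.011, -1.485]
wrist_force: [-2.2, -11.6, 9.3]
width: 0.0005
```

Emit:
jog_arm(
  moves=[
    [0,0,0,-0.1,1.2,0,0],
    [0,0,0,0,0,0,0],
  ],
)

```text
time: 7.58
tool_pos: [0.5765, -0.0126, 0.1226]
ee_rot: [-3.139, -0.011, -1.485]
wrist_force: [-2.2, -11.9, 9.4]
width: 0.0005
```

Emit:
jog_arm(
  moves=[
    [0,0,0,-0.1,1.5,0,0],
    [0,0,0,0,0,0,0],
  ],
)

```text
time: 7.82
tool_pos: [0.5764, -0.0111, 0.1226]
ee_rot: [-3.139, -0.01, -1.485]
wrist_force: [-1.8, -11.0, 9.6]
width: 0.0002
```

Emit:
jog_arm(
  moves=[
    [0,0,0,-0.1,1.5,0,0],
    [0,0,0,0,0,0,0],
  ],
)

```text
time: 8.07
tool_pos: [0.5764, -0.0107, 0.1227]
ee_rot: [-3.139, -0.013, -1.485]
wrist_force: [-1.7, -14.6, 9.2]
width: 0.0009
```

Emit:
jog_arm(
  moves=[
    [0,0,0,-0.1,1.5,0,0],
    [0,0,0,0,0,0,0],
  ],
)

```text
time: 8.32
tool_pos: [0.5763, -0.0105, 0.1227]
ee_rot: [-3.139, -0.016, -1.485]
wrist_force: [-1.8, -17.7, 9.8]
width: 0.0003
```

Emit:
jog_arm(
  moves=[
    [0,0,0,-0.1,1.5,0,0],
    [0,0,0,0,0,0,0],
  ],
)

```text
time: 8.57
tool_pos: [0.5763, -0.0102, 0.1227]
ee_rot: [-3.139, -0.018, -1.485]
wrist_force: [-1.7, -21.8, 8.9]
width: 0.0006
```

```bash
python3 - <<'E'
from h import *
import cv2
im=snapshot("top");cv2.imwrite("pics/t5.png",cv2.resize(im[135:230,210:360,::-1],None,fx=5,fy=5,interpolation=3))
im=snapshot("scene");cv2.imwrite("pics/s5.png",cv2.resize(im[180:260,210:320,::-1],None,fx=7,fy=7,interpolation=3))
E
```

```text
(no output)
```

View pics/s5.png

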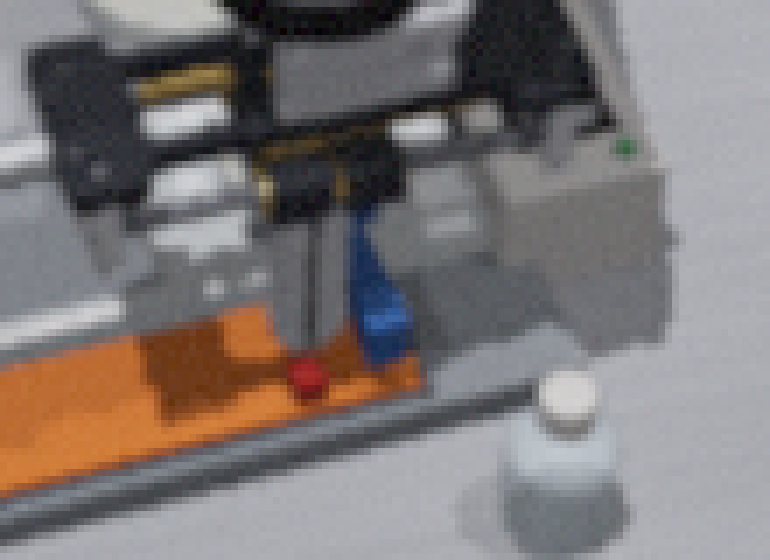

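The force climbed from 11 N to 22 N with almost no motion, so the carriage is against the head. I'll relieve the push with the bar still held down, then rise.

Emit:
jog_arm(
  moves=[
    [0,0,0,0.3,-4,0,0],
    [0,0,0,0.3,-4,0,0],
    [0,0,0,0.2,-2,0,0],
    [0,0,0,0,0,0,0],
  ],
)

```text
time: 9.18
tool_pos: [0.5765, -0.0121, 0.1214]
ee_rot: [-3.14, 0.0, -1.484]
wrist_force: [-1.4, -0.2, 7.0]
width: 0.0004
```

Contact with the ear is gone (y force about 0) and the bar is still down. Next I'll back off slightly and rise.

Emit:
jog_arm(
  moves=[
    [0,0,0,0.1,-1.5,0,0],
    [0,0,0,0,0,3,0],
    [0,0,0,0,0,4,0],
    [0,0,0,0,0,6,0],
    [0,0,0,0,0,12,0],
    [0,0,0,0,0,30,0],
    [0,0,0,0,0,50,0],
    [0,0,0,0,0,50,0],
    [0,0,0,-20,-50,20,0],
    [0,0,0,-20,-60,0,0],
    [0,0,0,-20,-60,0,0],
    [0,0,0,0,0,0,0],
  ],
)

```text
time: 10.68
tool_pos: [0.5145, -0.1863, 0.2947]
ee_rot: [3.139, -0.001, -1.491]
wrist_force: [0.6, 0.8, 0.1]
width: 0.0004
```

```bash
python3 - <<'E'
from h import *
import cv2
o=get_obs();print(o['time'],o['tool_pos'],o['wrist_force'])
c=get_calibration("wrist");im=snapshot("wrist");cv2.imwrite("pics/w6.png",cv2.resize(im[:,:,::-1],None,fx=1.5,fy=1.5))
im=snapshot("scene");cv2.imwrite("pics/s6.png",cv2.resize(im[160:280,140:320,::-1],None,fx=4.4,fy=4.4,interpolation=3))
im=snapshot("top");cv2.imwrite("pics/t6.png",cv2.resize(im[135:230,210:360,::-1],None,fx=5,fy=5,interpolation=3))
q=[.51456,-.0512,.08875]
print(proj(c,L2W(q,np.array([(89,25,47),(89,25,35),(98,50,64),(98,43,64),(98,57,64)],float)))*1.5)
E
```

```text
10.675 [ 0.51445866 -0.18630228  0.29467717] [0.63753801 0.81893618 0.07020662]
[[133.0327974  110.8439223 ]
 [142.16716812 112.80852162]
 [ 75.10484267  92.32423526]
 [ 86.78284237  92.2182109 ]
 [ 63.42696056  92.43025855]]
```

View pics/w6.png

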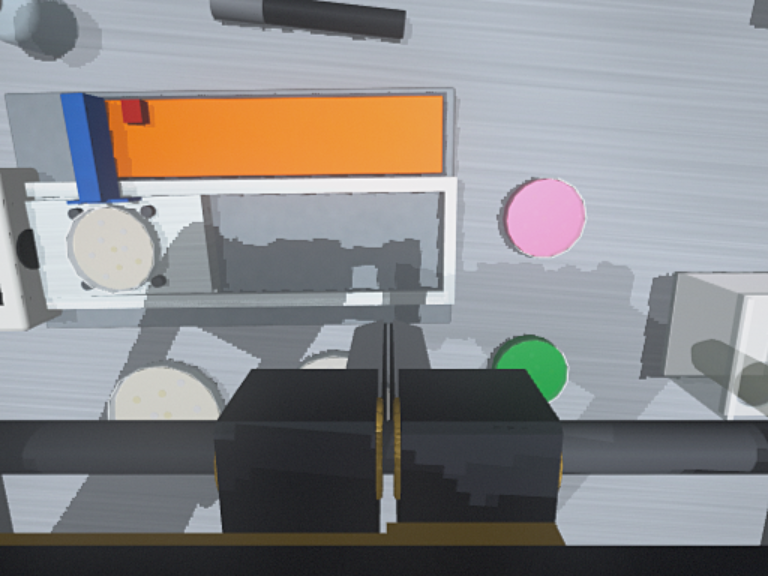

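View pics/s6.png

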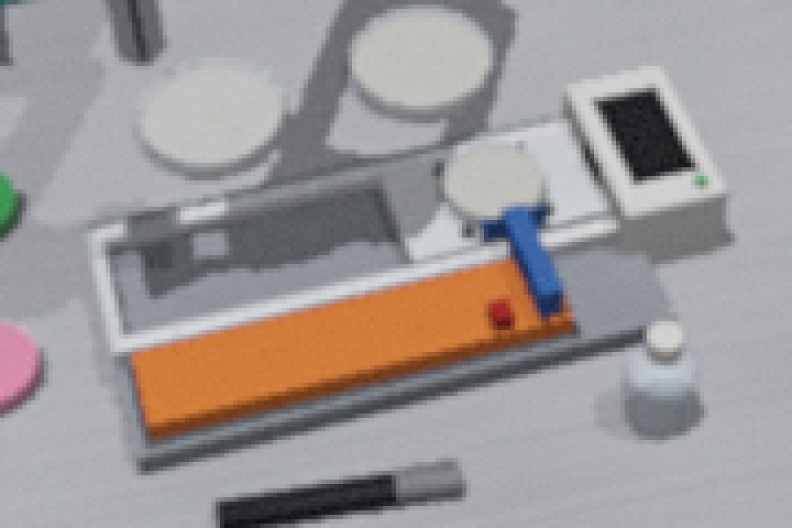

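View pics/t6.png

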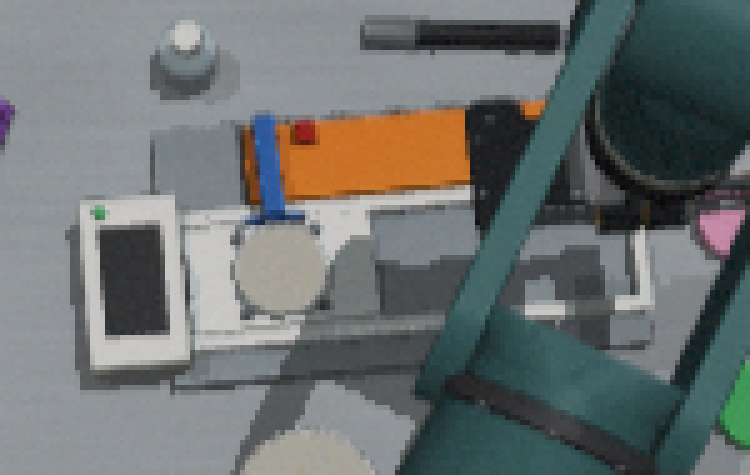

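```bash
python3 -c "
from bench import *
print(close_job())"
```

```text
the job is handed in; nothing more can be done
None
```

The carriage is up against the viewer head, and the bar is back up with its tooth behind the ear. I handed the job in at about 10.8 s of the 38 s allowed.

**What I did:** I pressed the orange bar down with the closed fingertips (6 to 10 N). Holding it down, I pushed the blue ear past the red tooth until the carriage stopped against the head. There the push force rose from about 11 N to 22 N with almost no motion. I then backed off the ear, let the bar rise and moved the arm away.

**Last checks:**
- **Ear position:** in the wrist view it sits at loader y of about 51 mm, against 50 expected.
- **Tooth:** in the scene view it is back at its raised position, behind the ear.
- **Dish and bystanders:** the sample dish is still between its pins. The bottle, the marker and the dishes near the loader appear unmoved. I did not check the tube or the third dish in a final picture, but the arm was never near either.
- **Contact:** the wrist force is about 1 N, so the robot is touching nothing.

**What disagreed:**
- The top and scene cameras, each fitted alone, put the loader about 9 mm apart in x. I used the wrist-camera fit, which matched the picture closely.
- Contact with the head came about 4 mm further along than I predicted from the finger size, though the final ear position agreed.

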